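# Put the tapping mallet away in the ring stand

## Robot

A 6-joint arm with a two-finger parallel gripper is mounted at the origin on the work surface; the furniture and walls round the work are solid. World frame = base frame: x ahead of the robot, y to its left, z up, the work surface at z = 0. Lengths are in mm, angles in rad, forces in N, time in s.
With the tool pointing down it reaches from about 325 to 775 mm from the base axis. Payload 9.3 kg.
Tool frame: the origin (TCP) lies between the finger pads; the fingertips stand manip.tip_reach ahead of it and the grasp point (between the pads) lies 3 mm ahead of it (manip.tip_reach is the distance from the TCP to the fingertips, in mm); z points along the fingers, y is the line along which they close (so a half turn about z gives the same grasp; the last joint's range is limited). The gripper opens to 85 mm and grips with 20 to 120 N. Pads are 22 mm wide; open, the fingers measure 114 mm over their backs; the gripper's body (76 mm by 85 mm) begins 54 mm behind the grasp point. The pads swing forward as they close: fully open they stand 13 mm farther back than shut.
Start: joints at [-1.259, 0.259, 0.021, 1.334, 0, 1.418], TCP at [246.527, -491.651, 253.279] pointing down, gripper open.
Joint ranges: [-3.04, 3.04], [-0.91, 1.82], [-1.04, 1.36], [-1.92, 1.95], [-1.52, 1.45], [-3.14, 3.14]. Speed limits (rad/s): [2.22, 2.22, 2.79, 3.14, 3.14, 3.14].

## Interface

Orientations are given as a 3x3 rotation matrix whose columns are the frame's x, y, z axes.
In Python, from workcell import status, optics, manip gives the robot as it stands.
- The arm moves only by the tool arm_command, never from a script. Its argument "rows" is one flat list of numbers, 7 for each row, row after row: the shift along the world's x, y, z in m, then the turn, a rotation vector about the world's x, y, z in rad, then the opening, from 0 (shut) to 1 (fully open). A call has 1 to 20 rows; each row is the pose to reach, as a shift and turn from the pose commanded when the call began; what a row does not reach only later rows make up. A row lasts 1/8 s, in which the tool goes at most 62.5 mm and 10.7 degrees, less where a joint would pass 70% of its speed; a pose out of reach is approached as far as the arm can. A call with a gripper value outside its range is refused whole. The fingers move at their own pace and stop on an object; "newtons" is the grip in N (left out, the last holds). Time passes only in rows, so rows that repeat a pose let the fingers close. It gives the time, the measured TCP pose, the force, the opening and the grip force at its end, in the units of the state.
- status.sense(): the state, without advancing time (a new reading comes with each control period).
- optics.capture(name): name is "side" or "top" or "wrist"; returns (picture, depth): 420x560x3 uint8, red, green, blue; 420x560 float32, mm along the optical axis (not along the pixel's ray), 0 where there is no reading.
- optics.camera_info(name): a dict with "vfov" (degrees; the focal length in pixels is half the picture's height over the tangent of half this angle, whatever the lens; pixels are square), "cx", "cy" (the principal point, pixels), "extrinsics" (4x4, takes a point from camera to world coordinates); the wrist camera has in their place "tool_from_camera" (4x4, takes a point from camera to tool coordinates, whose origin is the TCP and whose axes are the flange's). Camera axes: x right, y down, z forward; pixel columns grow to the right and rows downward; lengths in mm; the calibration is good to about 2 mm. The wrist camera is an equidistant fisheye: a pixel r from the principal point sees the ray r / f radians off the axis. A picture is of the moment at which its call begins: read the wrist's pose just before it. camera_info takes no time and is no camera call.
- manip.sign_off(): hands the job in; it is judged then, once.
The state is a dict: "clock": time; "joints": joint angles; "joint_vel": joint speeds; "tau": joint torques, N m; "tool_pos": TCP position; "tool_rot": TCP orientation; "force": force on the tool from outside, world axes, zero at the start; "wrist_torque": the same for the moment, N m; "grip_width": finger opening in mm; "finger_force": force on a finger pad.
Only numpy, scipy, OpenCV 4.12 (cv2) and the standard library are available. Lean on these libraries where they do the work, as an engineer would, in place of code of your own. Each camera call takes 0.05 s, during which the arm holds its last target. There are 200 camera calls.

## Task

Put the wooden mallet away in the tool stand: it stands on its head now and should hang head up, its handle dropped down through the wider of the two rings so that the head rests flat on the ring. A gripper that cannot turn it right over in one go has to lay it on its side on the bench and take it again by the head. Leave the loose things around it where they are.

Things in the scene. Friction and masses are not known exactly. Their poses are not given: they have to be found in the camera images.
- mallet_head (a point): centre of the head of a wooden mallet (176 mm long, 0.14 kg) that stands on its striking face, handle up. Head: octagonal prism, 52 mm across flats, 64 mm long. z axis: from striking face to handle end; x, y normal to flats (eight flats, every 45 deg about z). Faces 32 mm away along z. Laid down it rests stably on a flat of the heavy head, axis level 26 mm above the bench
- mallet_handle (a point): middle of the mallet's handle, same axes: straight and round, 22 mm diameter, 112 mm long (56 mm either side of this point along z), far end rounded over the last 6 mm; 88 mm from the centre of the head. With the mallet laid down the handle sticks out level, clear of the bench
- mallet_shoulder (a point): centre of the shoulder, the flat end face of the head from which the handle starts, same axes; 32 mm from the centre of the head, 112 mm from the handle's end
- wide_ring (a point): centre of the upper face of the wide ring of the dark steel stand (fixed: round foot 96 mm across, post, level bar with a ring at each end). Height 135 mm, bore 28 mm, outside 43 mm, 12 mm thick, open above and below; z up. The post stands 60 mm away along -y; nothing of the stand is higher than the ring
- narrow_ring (a point): centre of the upper face of the stand's narrow ring: bore 14 mm, outside 26 mm, the mallet's handle does not fit; it lies 110 mm from the wide ring on the other side of the post, at the same height
- x_block: bystander: violet star-shaped wax block, 66x78x24 mm, loose; origin under its centre
- fitting: bystander: tangle of small violet wax fittings, 56x56x21 mm, loose; origin under its centre
- tape: bystander: roll of tape, 93 mm across, 24 mm high, loose; origin under its centre

How it is judged:
By the outcome, as a careful person would: the job done as asked, in the order asked, and still so for the second after the job is handed in, with the robot touching nothing.
It also fails if it takes over 72 s, if anything falls off the work surface, if the arm or the gripper's body presses on something with over 40 N, if the wrist force passes 120 N, or if a joint passes its speed limit or range.

## Working session

There is one attempt and no reset: what is moved stays moved. The work goes in short steps, Python scripts to look and compute and a tool call to move; the robot and the scene stay as the last step left them, time stands still between calls to the robot, and variables do not carry over. Pictures are saved under pics/ and viewed, at most 10 in all, crops included, and the job is handed in when it is done.

Besides the shell and the picture viewer there is one more tool, called in YAML: its name, and indented under it one key for each argument. arm_command: Moves the arm, as the interface text tells. Its arguments: {"type":"object","properties":{"rows":{"type":"array"},"newtons":{"type":"number"}},"required":["rows"]}

```bash
mkdir -p pics; cat > h.py <<'E'
import numpy as np, cv2
from workcell import status, optics, manip
def cloud(name):
    s=status.sense(); im,d=optics.capture(name); c=optics.camera_info(name)
    f=im.shape[0]/2/np.tan(np.radians(c['vfov']/2))
    v,u=np.mgrid[:im.shape[0],:im.shape[1]].astype(float)
    x=(u-c['cx'])/f; y=(v-c['cy'])/f
    if name=='wrist':
        r=np.hypot(x,y)+1e-9; k=np.tan(r)/r; x=x*k;y=y*k
        T=np.eye(4);T[:3,:3]=s['tool_rot'];T[:3,3]=s['tool_pos'];T=T@np.array(c['tool_from_camera'])
    else: T=np.array(c['extrinsics'])
    P=np.stack([x*d,y*d,d],-1)@T[:3,:3].T+T[:3,3]
    P[d==0]=np.nan
    return im,P,T
E
python3 - <<'E'
from h import *
s=status.sense(); print(s['tool_rot'],s['grip_width'],manip.tip_reach)
for n in('top','side'):
    im,P,T=cloud(n); cv2.imwrite(f'pics/{n}0.png',im[:,:,::-1]); np.savez(f'{n}.npz',im=im,P=P); print(n,T.round(2))
E
```

```text
[[ 8.93926566e-01  4.48213274e-01 -3.94091622e-04]
 [ 4.48213404e-01 -8.93925753e-01  1.22152267e-03]
 [ 1.95214023e-04 -1.26858871e-03 -9.99999176e-01]] 85.66712941626277 22.0
top [[-2.00000e-02 -9.90000e-01  1.20000e-01  3.80160e+02]
 [-1.00000e+00  2.00000e-02 -3.00000e-02  1.00770e+02]
 [ 3.00000e-02 -1.20000e-01 -9.90000e-01  1.28819e+03]
 [ 0.00000e+00  0.00000e+00  0.00000e+00  1.00000e+00]]
side [[ 1.00000e+00 -1.00000e-02  2.00000e-02  4.77830e+02]
 [-2.00000e-02 -5.10000e-01  8.60000e-01 -1.06514e+03]
 [ 0.00000e+00 -8.60000e-01 -5.10000e-01  7.77650e+02]
 [ 0.00000e+00  0.00000e+00  0.00000e+00  1.00000e+00]]
```

View pics/top0.png

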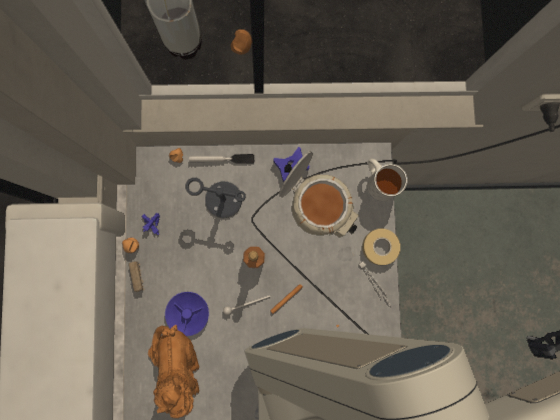

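View pics/side0.png

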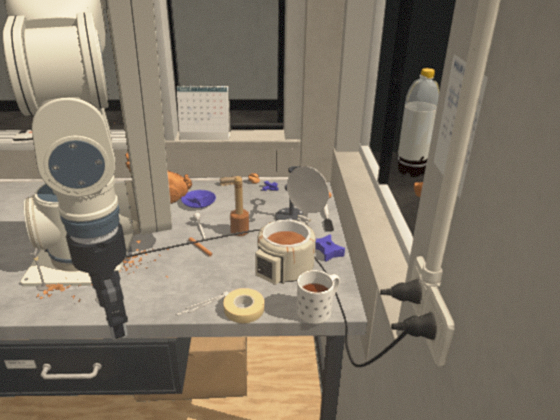

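The top view shows the mallet at about (254,257), stand foot (223,199), wide ring about (194,187), narrow ring about (238,197). The side view shows the mallet upright at (239,207), with the pot and magnifier to its right.

```bash
python3 - <<'E'
from h import *
a=np.load('top.npz');P=a['P'];im=a['im']
x,y,z=P[...,0],P[...,1],P[...,2]
def near(u,v,r,lo,hi):
    m=np.zeros(z.shape,bool); m[v-r:v+r,u-r:u+r]=1
    return m&(z>lo)&(z<hi)
def rep(n,m):
    if m.sum(): print(n,m.sum(),np.nanmedian(P[m],0).round(1),np.nanmin(P[m],0).round(),np.nanmax(P[m],0).round())
rep('handle top',near(254,257,16,160,200)); rep('shoulder',near(254,257,16,50,80)); rep('bench',near(254,300,8,-20,20))
for n,u,v in(('wide',194,187),('narrow',238,197)):
    m=near(u,v,14,115,160); rep(n,m)
    pts=np.argwhere(m)[:,::-1].astype(np.float32); c,r=cv2.minEnclosingCircle(pts);print(c,r)
rep('bar',near(216,192,35,115,160))
# heights of all blobs
m=((z>12)&(x>200)&(x<800)&(y>-300)&(y<420)).astype(np.uint8)
n,l,st,c=cv2.connectedComponentsWithStats(m)
for i in range(1,n):
    if st[i,4]>25: rep(f'blob{i}',l==i)
cv2.imwrite('pics/crop.png',cv2.resize(im[130:330,110:420,::-1],None,fx=2.5,fy=2.5,interpolation=cv2.INTER_CUBIC))
E
```

```text
handle top 74 [412.9 118.8 172.5] [404. 110. 166.] [424. 130. 181.]
shoulder 290 [411.4 118.3  62.8] [389.  93.  55.] [438. 145.  78.]
bench 253 [ 3.067e+02  1.231e+02 -1.000e-01] [288. 103.  -8.] [327. 141.  12.]
wide 191 [576.1 251.8 132.8] [558. 224. 121.] [599. 276. 138.]
(196.0, 187.5) 11.543496131896973
narrow 117 [558.1 154.4 132.8] [542. 136. 122.] [568. 185. 140.]
(234.5, 194.0) 10.920265197753906
bar 405 [566.5 217.1 132.4] [542. 136. 120.] [599. 276. 140.]
blob1 24706 [746.7 228.  136.2] [ 710. -300.   12.] [800. 420. 702.]
blob2 4175 [549.1 -34.9  84.4] [ 460. -138.   12.] [696.  65. 254.]
blob3 121 [683.  313.4  18.5] [666. 301.  12.] [702. 335.  30.]
blob4 131 [672.8 246.7  15. ] [665. 195.  12.] [680. 283.  22.]
blob9 1202 [ 598.  -215.1   55.3] [ 554. -260.   12.] [ 653. -173.   97.]
blob12 457 [565.9 205.7 131.9] [542. 136.  12.] [599. 276. 140.]
blob26 24242 [356.4 233.5 953.7] [278. 207. 894.] [429. 273. 957.]
blob54 105 [511.3 385.7  16.6] [486. 367.  12.] [527. 400.  26.]
blob59 18083 [243.5 -49.9 679. ] [ 200. -280.   13.] [502. 143. 758.]
blob62 868 [ 433.5 -205.4   23.2] [ 389. -252.   12.] [ 479. -160.   32.]
blob64 27 [449.  416.7  16.3] [439. 412.  13.] [464. 420.  24.]
blob65 371 [412.5 118.5  63.9] [389.  93.  55.] [438. 145. 181.]
blob66 184 [364.9 412.6  22. ] [336. 399.  12.] [409. 420.  30.]
blob69 1167 [231.  313.7  49.5] [200. 236.  12.] [331. 377.  94.]
blob81 101 [279.3 290.2  19. ] [260. 271.  12.] [299. 314.  27.]
blob84 55 [284.1 188.3  17.7] [274. 178.  13.] [292. 199.  25.]
```

View pics/crop.png

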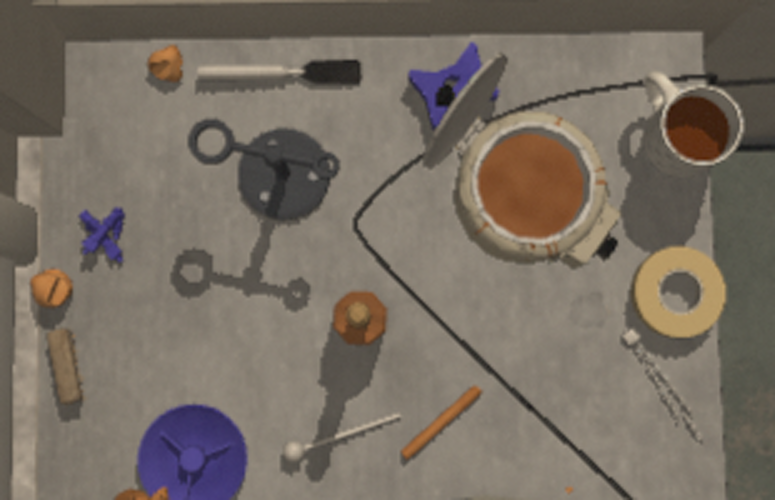

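The crop shows the mallet head octagon at (359,318), the wide ring at (211,141) and the narrow ring at (325,165). The stretch of bench to the left of the mallet is free. Next I'll check the overhanging furniture.

```bash
python3 - <<'E'
from h import *
P=np.load('side.npz')['P']
for u,v in((140,40),(140,120),(150,200),(155,225),(60,60),(60,30),(110,60),(165,225),(240,60)): print(u,v,P[v,u].round())
m=(P[...,0]>150)&(P[...,0]<800)&(P[...,1]>-150)&(P[...,1]<420)&(P[...,2]>200)
for a,b in((200,300),(300,400),(400,500),(500,700)):
    k=m&(P[...,2]>a)&(P[...,2]<b)
    if k.any(): print(a,k.sum(),np.percentile(P[k],[2,50,98],axis=0).round().tolist())
s=status.sense(); print(s['force'],s['clock'],np.array(optics.camera_info('wrist')['tool_from_camera']).round(2))
E
```

```text
140 40 [ 255. -114.  582.]
140 120 [225. -80. 413.]
150 200 [209. -29. 190.]
155 225 [207.  -8. 106.]
60 60 [ 264. -529.  647.]
60 30 [ 259. -499.  672.]
110 60 [-99. 862. 308.]
165 225 [230.   5.  97.]
240 60 [401. 867. 305.]
200 3038 [[181.0, -58.0, 202.0], [600.0, 26.0, 242.0], [797.0, 419.0, 298.0]]
300 2829 [[180.0, -81.0, 302.0], [263.0, -42.0, 352.0], [798.0, 419.0, 398.0]]
400 3290 [[189.0, -104.0, 402.0], [266.0, -71.0, 452.0], [798.0, 419.0, 498.0]]
500 5283 [[196.0, -140.0, 503.0], [259.0, -110.0, 570.0], [797.0, 409.0, 652.0]]
[-0.3197348  -0.01273501  0.41493145] 0.1 [[   0.     -0.96   -0.29   73.6 ]
 [   1.      0.     -0.      0.71]
 [   0.     -0.29    0.96 -120.11]
 [   0.      0.      0.      1.  ]]
```

```bash
python3 - <<'E'
from h import *
P=np.load('top.npz')['P']
for u,v in((260,345),(275,340),(320,345),(320,365),(380,350),(415,360),(450,400),(300,400),(280,400),(280,330),(60,300),(60,215),(110,230),(40,100)): print(u,v,P[v,u].round())
P=np.load('side.npz')['P']
print('side row scan')
for v in(60,150,210):
  print(v,[(u,*P[v,u].round()) for u in range(20,200,15)])
E
```

```text
260 345 [216. 107. 151.]
275 340 [226.  73. 154.]
320 345 [249.   1. 402.]
320 365 [242.  18. 543.]
380 350 [269. -59. 592.]
415 360 [275. -73. 706.]
450 400 [242. -93. 753.]
300 400 [169.  42. 443.]
280 400 [107.  66. 189.]
280 330 [230.  56.  -1.]
60 300 [364. 232. 956.]
60 215 [420. 236. 950.]
110 230 [411. 208. 931.]
40 100 [639. 425. 563.]
side row scan
60 [(20, np.float64(229.0), np.float64(-544.0), np.float64(651.0)), (35, np.float64(241.0), np.float64(-537.0), np.float64(649.0)), (50, np.float64(255.0), np.float64(-533.0), np.float64(648.0)), (65, np.float64(269.0), np.float64(-528.0), np.float64(647.0)), (80, np.float64(284.0), np.float64(-526.0), np.float64(646.0)), (95, np.float64(300.0), np.float64(-523.0), np.float64(646.0)), (110, np.float64(-99.0), np.float64(862.0), np.float64(308.0)), (125, np.float64(222.0), np.float64(-116.0), np.float64(546.0)), (140, np.float64(248.0), np.float64(-106.0), np.float64(543.0)), (155, np.float64(275.0), np.float64(-98.0), np.float64(541.0)), (170, np.float64(188.0), np.float64(548.0), np.float64(383.0)), (185, np.float64(188.0), np.f
[... 871 characters left out ...]
 (35, np.float64(-56.0), np.float64(-60.0), np.float64(184.0)), (50, np.float64(-15.0), np.float64(-72.0), np.float64(190.0)), (65, np.float64(227.0), np.float64(-523.0), np.float64(457.0)), (80, np.float64(249.0), np.float64(-528.0), np.float64(460.0)), (95, np.float64(266.0), np.float64(-523.0), np.float64(456.0)), (110, np.float64(280.0), np.float64(-509.0), np.float64(448.0)), (125, np.float64(142.0), np.float64(-21.0), np.float64(159.0)), (140, np.float64(181.0), np.float64(-29.0), np.float64(163.0)), (155, np.float64(214.0), np.float64(-15.0), np.float64(154.0)), (170, np.float64(250.0), np.float64(-7.0), np.float64(149.0)), (185, np.float64(243.0), np.float64(240.0), np.float64(1.0))]
```

arm_command:
  rows: [0.02, 0.05, 0.05, 0, 0, 0, 1, 0.05, 0.15, 0.1, 0, 0, 0.19, 1, 0.07, 0.21, 0.1, 0, 0, 0.37, 1, 0.08, 0.27, 0.1, 0, 0, 0.55, 1, 0.1, 0.33, 0.1, 0, 0, 0.73, 1, 0.12, 0.39, 0.1, 0, 0, 0.9, 1, 0.14, 0.45, 0.1, 0, 0, 1.107, 1, 0.155, 0.51, 0.1, 0, 0, 1.107, 1, 0.165, 0.56, 0.1, 0, 0, 1.107, 1, 0.165, 0.61, 0.1, 0, 0, 1.107, 1, 0.165, 0.61, 0.1, 0, 0, 1.107, 1, 0.165, 0.61, 0.1, 0, 0, 1.107, 1]

```text
clock: 1.6
tool_pos: [411.3, 120.4, 352.8]
tool_rot: [[-0.005, 1.0, -0.001], [1.0, 0.005, 0.0], [0.0, -0.001, -1.0]]
force: [-0.1, 0.4, 0.5]
grip_width: 85.1
finger_force: 0.0
```

```bash
python3 - <<'E'
from h import *
s=status.sense(); print(s['joints'],s['tool_pos'],s['tool_rot'],s['clock'])
im,P,T=cloud('wrist'); np.savez('w1.npz',im=im,P=P); cv2.imwrite('pics/w1.png',im[:,:,::-1])
E
```

```text
[8.82777337e-02 3.70057670e-02 2.18417978e-03 1.53703252e+00
 2.11579046e-04 1.65398916e+00] [411.3083697  120.38871471 352.81539903] [[-5.08469747e-03  9.99986498e-01 -1.07231497e-03]
 [ 9.99987065e-01  5.08482635e-03  1.17497941e-04]
 [ 1.22948890e-04 -1.07170365e-03 -9.99999418e-01]] 1.6
```

View pics/w1.png

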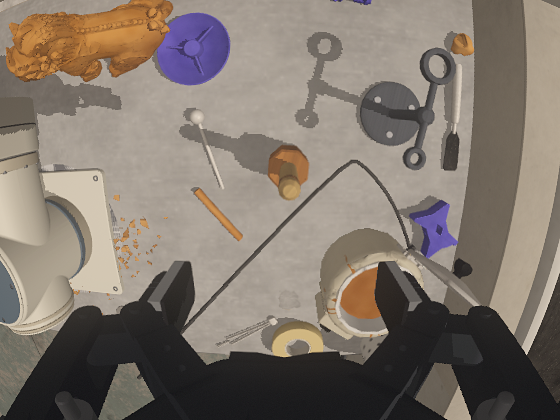

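The wrist view shows the mallet at (290,170), wide ring at (437,67), narrow ring at (414,158) and clear bench around the mallet. I'll measure the flats and rings from this one frame.

```bash
python3 - <<'E'
from h import *
a=np.load('w1.npz');P=a['P'];z=P[...,2];X,Y=P[...,0],P[...,1]
n=lambda cx,cy,r:np.hypot(X-cx,Y-cy)<r
m=n(412,118,45)&(z>57)&(z<72); q=P[m]
print('shoulder z',np.median(q[:,2]),len(q),q.min(0),q.max(0))
# support widths by direction
for t in range(0,180,15):
    d=np.array([np.cos(np.radians(t)),np.sin(np.radians(t))]); p=q[:,:2]@d; print(t,round(np.percentile(p,99.5)-np.percentile(p,.5),1),round((np.percentile(p,99.5)+np.percentile(p,.5))/2,1))
m=n(412,118,25)&(z>168); print('top',np.median(P[m],0),P[m].min(0),P[m].max(0))
for nm,c,R in(('wide',(578,254),21.5),('narrow',(555,149),13)):
    m=n(*c,32)&(z>131)&(z<140); q=P[m]; 
    # exclude bar: only side away from post
    o=np.array([0.217,0.976])*(1 if nm=='wide' else -1)
    k=(q[:,:2]-c)@o>-0.3*R; q=q[k,:2]
    from scipy.optimize import least_squares
    h=cv2.convexHull(q.astype(np.float32))[:,0]
    h=h[(h-c)@o>0]
    f=least_squares(lambda p:np.hypot(*(h-p[:2]).T)-p[2],[*c,R],loss='soft_l1'); print(nm,f.x,len(q),np.median(P[m],0)[2], h.max(0))
E
```

```text
shoulder z 63.390589080859 886 [389.76079383  95.50700058  57.36460589] [442.4711648  145.82303101  71.3199614 ]
0 51.5 415.6
15 52.7 432.4
30 52.5 419.6
45 51.4 378.4
60 52.7 311.7
75 50.3 224.2
90 46.8 122.1
105 48.5 10.1
120 50.6 -103.6
135 52.0 -209.7
150 52.2 -300.3
165 51.8 -370.7
top [412.18789896 130.67473672 417.00327848] [390.26339024 109.39256448 168.09692069] [432.61988524 141.09046409 434.99772003]
wide [580.84061817 253.96636879  21.52636035] 377 133.94950720264887 [602.1152  275.20627]
narrow [556.43758685 147.88644582  12.99646218] 191 133.55774651545744 [568.65204 146.76454]
```

arm_command:
  rows: [0.003, -0.05, 0, 0.18, 0, 0, 1, 0.003, -0.1, 0, 0.36, 0, 0, 1, 0.003, -0.11, -0.03, 0.54, 0, 0, 1, 0.003, -0.11, -0.07, 0.72, 0, 0, 1, 0.003, -0.11, -0.11, 0.9, 0, 0, 1, 0.003, -0.11, -0.148, 0.96, 0, 0, 1, 0.003, -0.11, -0.148, 0.96, 0, 0, 1, 0.003, -0.11, -0.148, 0.96, 0, 0, 1]

```text
clock: 2.65
tool_pos: [414.8, 7.7, 206.5]
tool_rot: [[-0.001, 1.0, 0.001], [0.576, -0.0, 0.818], [0.818, 0.002, -0.576]]
force: [0.5, 0.1, 0.7]
grip_width: 85.2
finger_force: 0.0
```

```bash
python3 - <<'E'
from h import *
s=status.sense(); print(s['joints'].round(3) if hasattr(s['joints'],'round') else s['joints'],s['tool_pos'],s['force'])
im,P,T=cloud('wrist'); np.savez('w2.npz',im=im,P=P,T=T)
z=P[...,2];m=(np.hypot(P[...,0]-414,P[...,1]-119)<25)&(z>75)&(z<165)
q=P[m];print(len(q))
for a in range(80,165,20):
    k=q[(q[:,2]>a)&(q[:,2]<a+20)]; 
    if len(k): print(a,np.percentile(k,[3,50,97],axis=0).round(1).tolist())
E
```

```text
[-0.659  0.356 -0.347  1.582  0.704  0.639] [414.79628575   7.70196864 206.53802404] [0.52692416 0.13955984 0.65424937]
1673
80 [[405.6, 108.2, 80.6], [415.9, 110.1, 90.3], [425.8, 117.7, 99.3]]
100 [[405.4, 108.2, 100.6], [415.5, 110.1, 110.5], [425.9, 118.3, 119.5]]
120 [[405.7, 108.2, 120.9], [415.8, 109.9, 130.7], [425.9, 117.4, 139.5]]
140 [[405.5, 107.7, 140.6], [415.4, 109.7, 151.1], [426.0, 117.3, 159.5]]
160 [[405.8, 107.6, 160.1], [416.0, 109.4, 162.4], [426.3, 117.6, 164.9]]
```

arm_command:
  rows: [0.001, 0.04, -0.028, 0, 0, 0, 1, 0.001, 0.08, -0.056, 0, 0, 0, 1, 0.001, 0.109, -0.076, 0, 0, 0, 1, 0.001, 0.109, -0.076, 0, 0, 0, 1, 0.001, 0.109, -0.076, 0, 0, 0, 0.5, 0.001, 0.109, -0.076, 0, 0, 0, 0, 0.001, 0.109, -0.076, 0, 0, 0, 0, 0.001, 0.109, -0.076, 0, 0, 0, 0, 0.001, 0.109, -0.076, 0, 0, 0, 0, 0.001, 0.109, -0.076, 0, 0, 0, 0]
  newtons: 80

```text
clock: 3.95
tool_pos: [415.9, 117.0, 129.7]
tool_rot: [[-0.001, 1.0, 0.001], [0.573, -0.001, 0.82], [0.82, 0.001, -0.573]]
force: [-0.7, -1.2, 7.3]
grip_width: 20.0
finger_force: 78.0
```

arm_command:
  rows: [0, 0, 0.03, 0, 0, 0, 0, 0, 0.02, 0.06, -0.1, 0, 0, 0, 0, 0.04, 0.06, -0.28, 0, 0, 0, 0, 0.06, 0.06, -0.46, 0, 0, 0, 0, 0.08, 0.06, -0.64, 0, 0, 0, 0, 0.1, 0.06, -0.82, 0, 0, 0, 0, 0.115, 0.06, -1.0, 0, 0, 0, 0, 0.115, 0.05, -1.18, 0, 0, 0, 0, 0.115, 0.03, -1.36, 0, 0, 0, 0, 0.115, 0.0, -1.5, 0, 0, 0, 0, 0.115, -0.03, -1.571, 0, 0, 0, 0, 0.115, -0.06, -1.571, 0, 0, 0, 0, 0.115, -0.08, -1.571, 0, 0, 0, 0, 0.115, -0.09, -1.571, 0, 0, 0, 0, 0.115, -0.09, -1.571, 0, 0, 0, 0, 0.115, -0.09, -1.571, 0, 0, 0]

```text
clock: 5.95
tool_pos: [415.9, 232.5, 40.0]
tool_rot: [[-0.0, 1.0, 0.001], [0.819, 0.001, -0.573], [-0.573, 0.0, -0.819]]
force: [-0.1, 0.1, -1.3]
grip_width: 19.9
finger_force: 78.6
```

```bash
python3 - <<'E'
from h import *
s=status.sense(); print(np.round(s['joints'],3))
im,P,T=cloud('side'); cv2.imwrite('pics/s2.png',cv2.resize(im[130:270,160:360,::-1],None,fx=3,fy=3))
x,y,z=P[...,0],P[...,1],P[...,2]
m=(np.abs(x-416)<32)&(y>85)&(y<185)&(z<75)&(z>8)
q=P[m];print(len(q),np.percentile(q,[2,50,98],axis=0).round(1).tolist())
E
```

```text
[ 0.604  0.549 -0.262  1.138 -0.491  2.271]
433 [[389.9, 97.8, 16.2], [415.5, 105.3, 50.7], [440.3, 159.6, 64.3]]
```

View pics/s2.png

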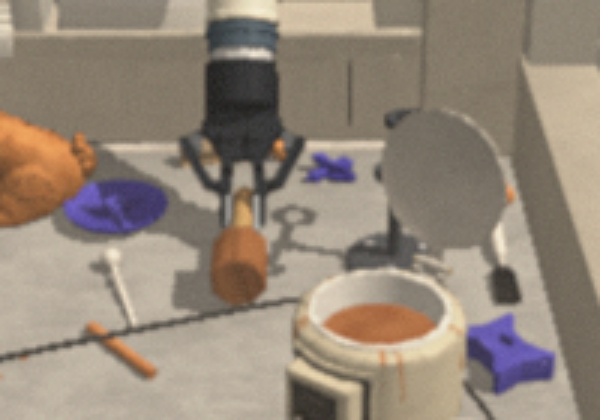

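The mallet is held level at head (238,265) in the crop, about 12 mm above the bench. Lowering it now.

arm_command:
  rows: [0, 0, -0.005, 0, 0, 0, 0, 0, 0, -0.009, 0, 0, 0, 0, 0, 0, -0.011, 0, 0, 0, 0, 0, 0, -0.0115, 0, 0, 0, 0, 0, 0, -0.0115, 0, 0, 0, 0]

```text
clock: 6.62
tool_pos: [415.7, 232.5, 28.4]
tool_rot: [[-0.001, 1.0, 0.001], [0.819, 0.001, -0.574], [-0.574, 0.0, -0.819]]
force: [-1.9, 2.8, 7.4]
grip_width: 19.5
finger_force: 78.9
```

arm_command:
  rows: [0, 0, 0, 0, 0, 0, 0.4, 0, 0, 0, 0, 0, 0, 0.6, 0, 0, 0, 0, 0, 0, 0.6, 0, 0.025, 0.036, 0, 0, 0, 0.8, 0, 0.05, 0.072, 0, 0, 0, 1, 0, 0.04, 0.12, 0.15, 0, 0, 1, 0, 0.01, 0.16, 0.33, 0, 0, 1, 0, -0.04, 0.17, 0.51, 0, 0, 1, 0, -0.09, 0.17, 0.69, 0, 0, 1, 0, -0.13, 0.17, 0.87, 0, 0, 1, 0, -0.15, 0.17, 1.05, 0, 0, 1, 0, -0.16, 0.17, 1.134, 0, 0, 1, 0, -0.16, 0.17, 1.134, 0, 0, 1, 0, -0.16, 0.17, 1.134, 0, 0, 1]

```text
clock: 8.38
tool_pos: [415.4, 72.5, 197.7]
tool_rot: [[-0.001, 1.0, -0.0], [0.867, 0.001, 0.498], [0.498, 0.0, -0.867]]
force: [0.1, -0.4, -0.2]
grip_width: 85.2
finger_force: 0.0
```

```bash
python3 - <<'E'
from h import *
s=status.sense(); print(np.round(s['joints'],3))
im,P,T=cloud('wrist'); cv2.imwrite('pics/w3.png',im[:,:,::-1])
x,y,z=P[...,0],P[...,1],P[...,2]
r=(np.abs(x-416)<60)&(y>70)&(y<320)
h=P[r&(z>12)&(z<70)&(y<190)];print('all',np.percentile(h,[1,50,99],axis=0).round(1).tolist())
for a in range(90,180,10):
    q=P[r&(z>15)&(z<70)&(y>a)&(y<a+10)]
    if len(q): print(a,len(q),np.percentile(q[:,0],[2,98]).round(1),np.percentile(q[:,2],[50,98]).round(1))
for a in(190,250):
    q=P[r&(z>28)&(z<60)&(y>a)&(y<a+20)]
    if len(q): print('hd',a,np.percentile(q[:,0],[3,97]).round(1),q[:,2].max())
E
```

```text
[-0.351  0.124 -0.4    1.243  0.486  1.17 ]
all [[392.0, 74.5, 22.3], [418.6, 132.0, 46.9], [469.4, 187.9, 52.8]]
90 79 [462.2 475.7] [24.4 27.2]
100 624 [392.7 442. ] [45.9 52.3]
110 609 [392.5 442.2] [50.  52.9]
120 598 [392.4 442.3] [49.9 52.7]
130 585 [392.4 442.3] [50.1 52.8]
140 575 [393.  441.6] [50.2 52.7]
150 542 [392.8 441.9] [49.7 52.7]
160 245 [392.8 441.9] [49.1 52.2]
170 203 [406.9 428. ] [34.8 36.9]
hd 190 [407.8 427.1] 38.18468923541326
hd 250 [407.2 426.7] 37.872492981203266
```

View pics/w3.png

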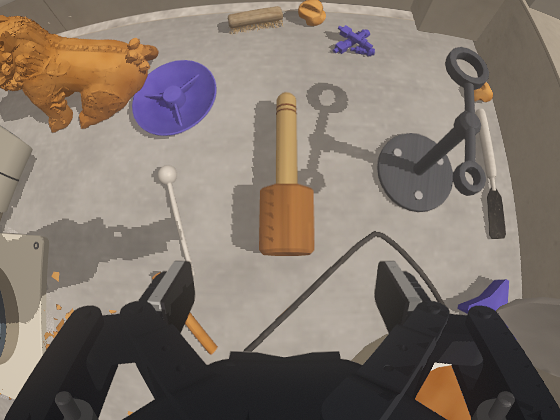

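The wrist view shows the mallet on its side, head at (287,220) and handle to (287,95) along +y. Next I'll take the head.

arm_command:
  rows: [0.002, 0.005, -0.045, 0, 0, 0, 0.85, 0.002, 0.01, -0.084, 0, 0, 0, 0.85, 0.002, 0.03, -0.118, 0, 0, 0, 0.85, 0.002, 0.047, -0.148, 0, 0, 0, 0.85, 0.002, 0.0585, -0.168, 0, 0, 0, 0.85, 0.002, 0.0585, -0.168, 0, 0, 0, 0.85, 0.002, 0.0585, -0.168, 0, 0, 0, 0.6, 0.002, 0.0585, -0.168, 0, 0, 0, 0.3, 0.002, 0.0585, -0.168, 0, 0, 0, 0.3, 0.002, 0.0585, -0.168, 0, 0, 0, 0.3, 0.002, 0.0585, -0.168, 0, 0, 0, 0.3]
  newtons: 80

```text
clock: 9.8
tool_pos: [418.2, 130.8, 30.9]
tool_rot: [[-0.002, 1.0, 0.002], [0.866, 0.0, 0.5], [0.5, 0.003, -0.866]]
force: [-1.5, 2.0, 7.5]
grip_width: 50.7
finger_force: 83.4
```

arm_command:
  rows: [0, 0, 0.03, 0, 0, 0, 0.3, 0, 0, 0.08, 0, 0, 0, 0.3, 0, 0, 0.13, -0.1, -0.1, 0.1, 0.3, 0, 0, 0.17, -0.2, -0.2, 0.2, 0.3, 0, 0, 0.21, -0.3, -0.3, 0.3, 0.3, 0, 0, 0.24, -0.4, -0.4, 0.4, 0.3, 0, 0, 0.27, -0.5, -0.5, 0.5, 0.3, 0, 0, 0.28, -0.6, -0.6, 0.6, 0.3, 0, 0, 0.28, -0.7, -0.7, 0.7, 0.3, 0, 0, 0.28, -0.8, -0.8, 0.8, 0.3, 0, 0, 0.28, -0.9, -0.9, 0.9, 0.3, 0, 0, 0.28, -1.0, -1.0, 1.0, 0.3, 0, 0, 0.28, -1.1, -1.1, 1.1, 0.3, 0, 0, 0.28, -1.2092, -1.2092, 1.2092, 0.3, 0, 0, 0.28, -1.2092, -1.2092, 1.2092, 0.3, 0, 0, 0.28, -1.2092, -1.2092, 1.2092, 0.3, 0, 0, 0.28, -1.2092, -1.2092, 1.2092, 0.3]

```text
clock: 11.92
tool_pos: [418.3, 130.9, 311.0]
tool_rot: [[-0.499, 0.001, 0.866], [0.001, 1.0, -0.0], [-0.866, 0.001, -0.499]]
force: [-0.6, 0.4, -0.5]
grip_width: 50.5
finger_force: 83.4
```

arm_command:
  rows: [0.03, 0.024, 0, 0, 0, 0, 0.3, 0.07, 0.055, 0, 0, 0, 0, 0.3, 0.11, 0.086, 0, 0, 0, 0, 0.3, 0.14, 0.11, 0, 0, 0, 0, 0.3, 0.157, 0.1235, 0, 0, 0, 0, 0.3, 0.157, 0.1235, 0, 0, 0, 0, 0.3, 0.157, 0.1235, 0, 0, 0, 0, 0.3, 0.157, 0.1235, 0, 0, 0, 0, 0.3]

```text
clock: 12.92
tool_pos: [574.0, 253.9, 310.0]
tool_rot: [[-0.499, -0.0, 0.866], [-0.0, 1.0, -0.0], [-0.866, -0.001, -0.499]]
force: [0.3, 0.7, -0.2]
grip_width: 50.8
finger_force: 83.4
```

```bash
python3 - <<'E'
from h import *
s=status.sense(); print(np.round(s['joints'],3),s['tool_pos'])
for n in('side','wrist'):
    im,P,T=cloud(n); np.savez(n+'4.npz',im=im,P=P,T=T)
    cv2.imwrite(f'pics/{n}4.png',im[:,:,::-1] if n=='wrist' else cv2.resize(im[90:230,220:380,::-1],None,fx=4,fy=4))
    z=P[...,2];m=np.hypot(P[...,0]-580,P[...,1]-254)<30
    for a in range(160,270,20):
        q=P[m&(z>a)&(z<a+20)]
        if len(q)>5: print(n,a,len(q),np.percentile(q,[3,50,97],axis=0).round(1).tolist())
E
```

```text
[ 0.446 -0.019 -0.651 -0.063 -0.383  0.234] [574.03895609 253.90091955 310.04924916]
side 160 32 [[567.5, 237.4, 167.4], [575.8, 243.7, 173.4], [587.9, 252.1, 179.4]]
side 180 47 [[567.1, 237.2, 181.2], [577.8, 244.4, 188.7], [587.4, 253.3, 199.2]]
side 200 45 [[569.0, 239.1, 200.6], [577.7, 243.6, 208.7], [586.9, 249.8, 219.4]]
side 220 48 [[568.5, 238.9, 220.9], [577.0, 244.1, 230.3], [586.3, 249.5, 239.7]]
side 240 50 [[568.2, 238.2, 240.5], [579.3, 244.9, 250.1], [589.1, 255.2, 259.1]]
side 260 50 [[557.3, 226.8, 260.2], [577.1, 239.2, 273.6], [601.0, 250.1, 279.3]]
wrist 160 539 [[567.7, 243.5, 166.5], [569.5, 253.0, 173.7], [576.3, 262.6, 179.6]]
wrist 180 1105 [[567.5, 242.6, 180.9], [569.5, 253.0, 190.4], [577.7, 263.0, 199.5]]
wrist 200 1298 [[567.4, 243.1, 200.8], [569.5, 253.0, 210.4], [577.2, 263.2, 219.4]]
wrist 220 1570 [[567.5, 242.6, 220.7], [569.6, 253.0, 230.4], [577.3, 262.9, 239.5]]
wrist 240 1848 [[567.6, 243.1, 240.7], [569.5, 253.0, 250.4], [577.2, 263.3, 259.5]]
wrist 260 2506 [[552.3, 230.9, 260.9], [563.1, 253.0, 275.3], [574.2, 275.2, 279.7]]
```

View pics/side4.png

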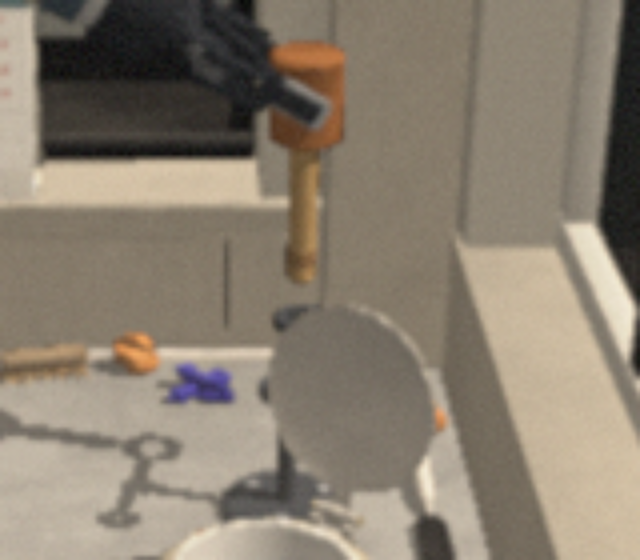

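View pics/wrist4.png

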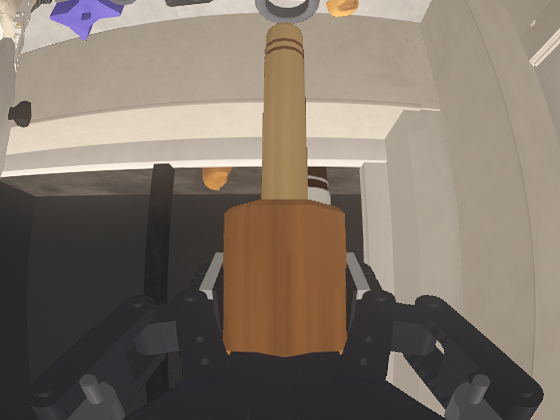

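The side crop shows the mallet hanging head up above the ring. The wrist view shows handle end (284,35) with the ring behind it at (287,8). I'll compare the two in the same frame.

```bash
python3 - <<'E'
from h import *
a=np.load('wrist4.npz');P=a['P'];z=P[...,2]
m=(np.hypot(P[...,0]-580,P[...,1]-254)<32)&(z>131)&(z<139); q=P[m][:,:2]
print(len(q),np.median(P[m],0),q.min(0),q.max(0),np.percentile(P[m][:,2],[10,90]))
from scipy.optimize import least_squares
v,u=np.where(m)
# inner and outer distances by angle from guess
c=np.array([580.5,254.2])
d=q-c; ang=np.degrees(np.arctan2(d[:,1],d[:,0])); r=np.hypot(*d.T)
for t in range(-180,180,30):
    k=(ang>=t)&(ang<t+30)
    if k.sum()>3: print(t,k.sum(),np.percentile(r[k],[3,97]).round(1))
side=np.load('side4.npz')['P']; z=side[...,2]
m=(np.hypot(side[...,0]-580,side[...,1]-254)<32)&(z>120)&(z<142); q=side[m]; print('side',len(q),np.percentile(q,[2,50,98],axis=0).round(1))
E
```

```text
731 [591.72619662 255.73454715 134.09182252] [577.49180615 233.76318154] [602.0671423  275.85972046] [132.52877097 134.96214197]
-120 31 [13.6 19.6]
-90 103 [13.3 20.5]
-60 110 [13.8 20.6]
-30 102 [13.8 20.7]
0 117 [14.5 21.4]
30 122 [14.5 21.7]
60 117 [14.5 21.5]
90 29 [15.  21.1]
side 41 [[559.5 239.7 126.6]
 [569.4 260.6 132.8]
 [591.4 274.2 138.2]]
```

arm_command:
  rows: [0.002, 0.0017, 0, 0, 0, 0, 0.3, 0.002, 0.0017, -0.01, 0, 0, 0, 0.3, 0.002, 0.0017, -0.018, 0, 0, 0, 0.3, 0.002, 0.0017, -0.022, 0, 0, 0, 0.3, 0.002, 0.0017, -0.022, 0, 0, 0, 0.3, 0.002, 0.0017, -0.022, 0, 0, 0, 0.3]

```text
clock: 13.78
tool_pos: [576.6, 256.1, 288.0]
tool_rot: [[-0.499, -0.0, 0.866], [-0.001, 1.0, 0.0], [-0.866, -0.001, -0.499]]
force: [0.6, -0.4, -0.6]
grip_width: 50.8
finger_force: 83.4
```

```bash
python3 - <<'E'
from h import *
s=status.sense(); print(s['tool_pos'],s['force'])
im,P,T=cloud('wrist')
z=P[...,2];m=np.hypot(P[...,0]-580,P[...,1]-254)<32
q=P[m&(z>160)&(z<230)];print('handle',np.percentile(q,[1,3,97,99],axis=0).round(1).tolist())
q=P[m&(z>131)&(z<137)];print('ring',len(q),q.min(0),q.max(0))
E
```

```text
[576.63476447 256.10360624 287.96109206] [ 0.56953273 -0.41273084 -0.55867244]
handle [[569.7, 244.4, 160.9], [570.0, 245.0, 163.0], [579.9, 265.2, 228.4], [580.8, 265.8, 229.4]]
ring 1370 [560.97885728 222.62778743 131.00872506] [597.86343647 275.7201526  136.1365183 ]
```

arm_command:
  rows: [0, 0, -0.006, 0, 0, 0, 0.3, 0, 0, -0.012, 0, 0, 0, 0.3, 0, 0, -0.018, 0, 0, 0, 0.3, 0, 0, -0.024, 0, 0, 0, 0.3, 0, 0, -0.03, 0, 0, 0, 0.3, 0, 0, -0.03, 0, 0, 0, 0.3]

```text
clock: 14.58
tool_pos: [576.4, 256.0, 257.0]
tool_rot: [[-0.5, -0.001, 0.866], [-0.001, 1.0, -0.0], [-0.866, -0.001, -0.5]]
force: [-0.1, -0.0, -0.6]
grip_width: 50.7
finger_force: 83.4
```

arm_command:
  rows: [0, 0, -0.012, 0, 0, 0, 0.3, 0, 0, -0.024, 0, 0, 0, 0.3, 0, 0, -0.036, 0, 0, 0, 0.3, 0, 0, -0.048, 0, 0, 0, 0.3, 0, 0, -0.06, 0, 0, 0, 0.3, 0, 0, -0.07, 0, 0, 0, 0.3, 0, 0, -0.078, 0, 0, 0, 0.3, 0, 0, -0.083, 0, 0, 0, 0.3, 0, 0, -0.083, 0, 0, 0, 0.3]

```text
clock: 15.7
tool_pos: [576.5, 256.0, 174.4]
tool_rot: [[-0.5, -0.001, 0.866], [-0.001, 1.0, -0.0], [-0.866, -0.001, -0.5]]
force: [-0.6, -0.5, -1.4]
grip_width: 50.8
finger_force: 83.4
```

Shoulder is now about 5 mm above the ring, so I'll ease down to contact.

arm_command:
  rows: [0, 0, -0.002, 0, 0, 0, 0.3, 0, 0, -0.004, 0, 0, 0, 0.3, 0, 0, -0.0055, 0, 0, 0, 0.3, 0, 0, -0.0055, 0, 0, 0, 0.3]

```text
clock: 16.2
tool_pos: [577.2, 256.2, 170.8]
tool_rot: [[-0.497, -0.0, 0.868], [0.0, 1.0, 0.0], [-0.868, 0.0, -0.497]]
force: [-1.7, 0.1, 5.0]
grip_width: 50.7
finger_force: 84.2
```

arm_command:
  rows: [0, 0, -0.004, 0, 0, 0, 0.62, 0, 0, -0.004, 0, 0, 0, 0.7, 0, 0, -0.004, 0, 0, 0, 0.9, 0, 0, -0.004, 0, 0, 0, 1, -0.02, 0, 0.008, 0, 0, 0, 1, -0.05, 0, 0.025, 0, 0, 0, 1, -0.09, 0, 0.05, 0, 0, 0, 1, -0.13, 0, 0.075, 0, 0, 0, 1, -0.17, 0, 0.1, 0, 0, 0, 1, -0.17, 0, 0.1, 0, 0, 0, 1, -0.17, 0, 0.1, 0, 0, 0, 1, -0.17, 0, 0.1, 0, 0, 0, 1]

```text
clock: 17.7
tool_pos: [407.1, 255.9, 268.3]
tool_rot: [[-0.501, 0.0, 0.866], [-0.001, 1.0, -0.001], [-0.866, -0.002, -0.501]]
force: [0.4, 0.0, 0.4]
grip_width: 85.5
finger_force: 0.0
```

```bash
python3 - <<'E'
from h import *
im,P,T=cloud('wrist'); cv2.imwrite('pics/w5.png',im[:,:,::-1])
z=P[...,2];m=np.hypot(P[...,0]-580,P[...,1]-255)<45
q=P[m&(z>142)&(z<215)];print('head',np.percentile(q,[1,50,99],axis=0).round(1).tolist())
for a in range(140,200,12):
    k=q[(q[:,2]>a)&(q[:,2]<a+12)]; print(a,len(k),np.percentile(k,[2,98],axis=0).round(1).tolist() if len(k) else '')
E
```

```text
head [[554.4, 230.5, 142.7], [559.2, 255.7, 174.9], [599.0, 281.3, 198.1]]
140 491 [[554.6, 231.5, 142.2], [570.5, 280.8, 151.8]]
152 616 [[554.7, 230.8, 152.2], [570.9, 280.5, 163.6]]
164 636 [[554.7, 231.0, 164.2], [570.8, 280.2, 175.9]]
176 643 [[554.4, 231.3, 176.3], [570.4, 280.0, 187.7]]
188 977 [[554.9, 231.7, 188.4], [600.5, 279.9, 198.1]]
```

View pics/w5.png

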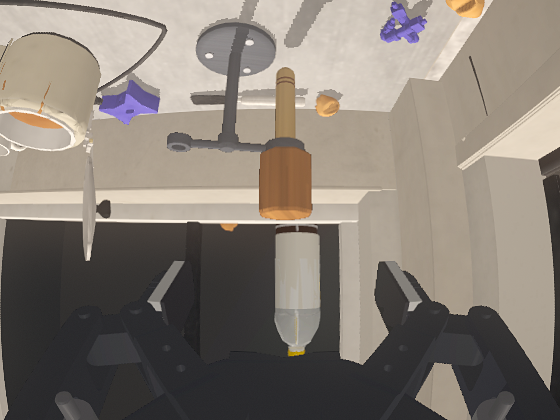

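The wrist view (inverted) shows the head at (286,180) seated flat on the wide ring, with the handle down through it to (285,70). The head is upright with its top at z = 198, the gripper is clear, and the bystanders have not moved.

```bash
python3 -c "
from workcell import manip; print(manip.sign_off())"
```

```text
the job is handed in; nothing more can be done
None
```

The mallet hangs head up with its handle through the wide ring and its head flat on it; the loose things were left in place, and the job was handed in about 18 s into the 72 s allowed.

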